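Cover the open movements

TASK

Protect the three open clock and watch movements from dust: set a glass dust cover over each, the small cover over the small movement, the medium one over the medium, the large one over the large, standing flat on the bench all round with the movement in the middle. Set the glass down gently and let nothing touch the movements. Leave the finished watch, the loupe and the jar where they are.

Things in the scene. Friction and masses are not known exactly. Their poses are not given: they have to be found in the camera images.
- cover_small: the small dust cover: clear glass bell, open below, steel band round its foot, upright black knob in the middle of its top. Foot 52 mm across outside, 46 mm inside; glass 30 mm high, straight-sided for 60 percent of that, then narrowing; on it the knob, a round post 14 mm across and 24 mm high (total 54 mm). Origin: centre of the foot; z up. Loose, about 60 g
- cover_medium: the medium dust cover: clear glass bell, open below, steel band round its foot, upright black knob in the middle of its top. Foot 68 mm across outside, 62 mm inside; glass 36 mm high, straight-sided for 60 percent of that, then narrowing; on it the knob, a round post 14 mm across and 24 mm high (total 60 mm). Origin: centre of the foot; z up. Loose, about 100 g
- cover_large: the large dust cover: clear glass bell, open below, steel band round its foot, upright black knob in the middle of its top. Foot 84 mm across outside, 78 mm inside; glass 42 mm high, straight-sided for 60 percent of that, then narrowing; on it the knob, a round post 14 mm across and 24 mm high (total 66 mm). Origin: centre of the foot; z up. Loose, about 150 g
- movement_small: the small open movement: a bare round brass plate with small wheels and a bridge on top, 24 mm in diameter, its highest parts 15 mm above the bench, on a slightly narrower grey holder fixed to the bench. Origin: centre of the underside, at bench height; z up. Delicate
- movement_medium: the medium open movement: a bare round brass plate with small wheels and a bridge on top, 40 mm in diameter, its highest parts 15 mm above the bench, on a slightly narrower grey holder fixed to the bench. Origin: centre of the underside, at bench height; z up. Delicate
- movement_large: the large open movement: a bare round brass plate with small wheels and a bridge on top, 56 mm in diameter, its highest parts 15 mm above the bench, on a slightly narrower grey holder fixed to the bench. Origin: centre of the underside, at bench height; z up. Delicate
- watch: a finished watch head without strap: round steel case 40 mm in diameter and 12 mm high, white dial with hands, four lugs and a crown, 49 mm over the lugs; loose on the bench. Origin: centre of the underside
- loupe: a black eye loupe standing on its narrow end: 33 mm in diameter at the top, 34 mm high; loose. Origin: centre of the underside
- jar: a small amber glass jar with a wide flat steel lid: 48 mm in diameter, 42 mm high; loose. Origin: centre of the underside
There are look-alikes about, which are no part of the job. Leave any green or yellow look-alike of the cover_small alone. Leave any red look-alike of the movement_large alone.

How it is judged (in metres and radians):
At the end, for the whole second after the job is handed in: Each dust cover stands upright and flat on the bench (foot within 3 mm of it, tilt under 0.06 rad), at rest and released, with its axis within 12 mm of the movement of its own size; watch, loupe and jar are within 10 mm of where they were (horizontal distance between cover_small and movement_small below 0.012 m and height (world z) of each of cover_small, cover_medium, cover_large below 0.003 m and angle between each of cover_small, cover_medium, cover_large's own z axis and vertical below 0.06 rad and linear speed of each of cover_small, cover_medium, cover_large below 0.02 m/s and contact force between each of cover_small, cover_medium, cover_large and the fingers below 0.1 N and horizontal distance between cover_medium and movement_medium below 0.012 m and horizontal distance between cover_large and movement_large below 0.012 m and distance of each of watch, loupe, jar from where it was at the start of the episode below 0.01 m); the robot touches nothing.
It fails at once if an open movement is touched (over 0.5 N) by a cover, the robot or anything else (contact force between any of movement_small, movement_medium, movement_large and anything else above 0.5 N).
It fails at once if a cover is dropped or slammed on the bench (faster than 0.4 m/s within 10 mm of it) ((height (world z) of cover_small below 0.01 m and linear speed of cover_small above 0.4 m/s) or (height (world z) of cover_medium below 0.01 m and linear speed of cover_medium above 0.4 m/s) or (height (world z) of cover_large below 0.01 m and linear speed of cover_large above 0.4 m/s)).
It fails at once if the finished watch, the loupe or the jar is moved by more than 10 mm (distance of any of watch, loupe, jar from where it was at the start of the episode above 0.01 m).
It also fails if it takes over 80 s, if anything falls off the work surface, if the arm or the gripper's body presses on something with over 40 N, if the wrist force passes 120 N, or if a joint passes its speed limit or range.

ROBOT

A 6-joint arm with a two-finger parallel gripper is mounted at the origin on the work surface. World frame = base frame: x ahead of the robot, y to its left, z up, the work surface at z = 0. Lengths are in mm, angles in rad, forces in N, time in s.
With the tool pointing down it reaches from about 350 to 875 mm from the base axis. Payload 15.5 kg.
Tool frame: the origin (TCP) lies on the mounting face of the last link; the fingertips stand 173 mm ahead of it and the grasp point (between the pads) lies 155 mm ahead of it; z points along the fingers, y is the line along which they close (so a half turn about z gives the same grasp; the last joint's range is limited). The gripper opens to 85 mm and grips with 20 to 120 N. Pads are 22 mm wide; open, the fingers measure 114 mm over their backs; the gripper's body (76 mm by 85 mm) begins 54 mm behind the grasp point. The pads swing forward as they close: fully open they stand 13 mm farther back than shut.
Start: joints at [1.004, 0.494, 1.345, -0, 1.302, -0.096], TCP at [283.496, 557.008, 404.677] pointing down, gripper open.
Joint ranges: [-2.91, 2.91], [-0.82, 2.16], [0.22, 2.67], [-1.22, 4.37], [0.12, 2.79], [-3.08, 3.08]. Speed limits (rad/s): [1.89, 1.89, 2.57, 3.01, 3.01, 3.01].

INTERFACE

Orientations are given as [roll, pitch, yaw] about the fixed x, y, z axes, in that order (R = Rz(yaw) Ry(pitch) Rx(roll)).
In Python, from station import readout, vision, workorder gives the robot as it stands.
- The arm moves only by the tool apply_moves, never from a script. Its argument "motion" is a list of rows, each a list of 7 numbers: the turn, a rotation vector about the tool's x, y, z scaled (see below), then the shift along the tool's x, y, z scaled (see below), then the opening, from 0 (shut) to 1 (fully open). In form: [[wx, wy, wz, x, y, z, fingers], ...]. A call has 1 to 20 rows; each row shifts and turns the commanded pose from where the row before left it, along the tool's axes as they then stand; what a row does not reach is not made up. The controller multiplies each number of a shift by 0.05 m and each number of a turn by pi/2 rad. A row lasts 1/10 s, in which the tool goes at most 50 mm and 8.59 degrees, less where a joint would pass 70% of its speed; a pose out of reach is approached as far as the arm can. A call with a number of a shift or a turn outside -1 to 1 is refused whole. A call with a gripper value outside its range is refused whole. The fingers move at their own pace and stop on an object; "squeeze" is the grip in N (left out, the last holds). Time passes only in rows, so rows that do not move let the fingers close. It gives the time, the measured TCP pose, the force, the opening and the grip force at its end, in the units of the state.
- readout.read_state(): the state, without advancing time (a new reading comes with each control period).
- vision.snapshot(name): name is "side" or "top"; returns the picture (480x640x3 uint8, red, green, blue); there is no depth.
- vision.camera_params(name): a dict with "fx", "fy", "cx", "cy" (pixels), "distortion" ([k1, k2, p1, p2, k3] as OpenCV has them; the pictures are not rectified), "cam_to_world" (4x4, takes a point from camera to world coordinates). Camera axes: x right, y up, looking along -z (the intrinsics and any distortion apply to the point x, -y, -z); pixel columns grow to the right and rows downward; lengths in mm; the calibration is good to about 2 mm. A picture is of the moment at which its call begins. camera_params takes no time and is no camera call.
- workorder.sign_off(): hands the job in; it is judged then, once.
The state is a dict: "clock": time; "joints": joint angles; "dq": joint speeds; "effort": joint torques, N m; "position": TCP position; "tcp_rot": TCP orientation; "contact_force": force on the tool from outside, world axes, zero at the start; "ft_torque": the same for the moment, N m; "opening": finger opening in mm; "gripper_force": force on a finger pad.
Only numpy, scipy, OpenCV 4.12 (cv2) and the standard library are available. Lean on these libraries where they do the work, as an engineer would, in place of code of your own. Each camera call takes 0.05 s, during which the arm holds its last target. There are 200 camera calls.

## Working session

There is one attempt and no reset: what is moved stays moved. The work goes in short steps, Python scripts to look and compute and a tool call to move; the robot and the scene stay as the last step left them, time stands still between calls to the robot, and variables do not carry over. Pictures are saved under pics/ and viewed, at most 14 in all, crops included, and the job is handed in when it is done.

Besides the shell and the picture viewer there is one more tool, called as name(argument=value, ...), one argument or row to a line, values as JSON. apply_moves: Moves the arm, as the interface text tells. Its arguments: {"type":"object","properties":{"motion":{"type":"array"},"squeeze":{"type":"number"}},"required":["motion"]}

```bash
mkdir -p pics; ls; python3 - <<'E'
from station import readout, vision
import cv2
for n in("top","side"):
    cv2.imwrite(f"pics/{n}0.png",vision.snapshot(n)[:,:,::-1])
    print(n,vision.camera_params(n))
print(readout.read_state())
E
```

```text
pics
top {'fx': 513.876326751812, 'fy': 513.876326751812, 'cx': 319.9369389622556, 'cy': 238.1961354215385, 'distortion': array([-0.04748672,  0.        ,  0.        ,  0.        ,  0.        ]), 'cam_to_world': array([[ 1.18739785e-02,  9.95504302e-01, -9.39691118e-02,
         4.60666439e+02],
       [-9.99748161e-01,  1.00296130e-02, -2.00753766e-02,
        -2.80096939e+00],
       [-1.90426499e-02,  9.41838214e-02,  9.95372687e-01,
         1.05586833e+03],
       [ 0.00000000e+00,  0.00000000e+00,  0.00000000e+00,
         1.00000000e+00]])}
side {'fx': 452.2145686460046, 'fy': 452.2145686460046, 'cx': 323.1419731896984, 'cy': 246.52067505221694, 'distortion': array([-0.09217881,  0.        ,  0.        ,  0.        ,  0.        ]), 'cam_to_world': array([[-9.96431900e-01,  4.48762023e-02, -7.14814273e-02,
         4.69924543e+02],
       [-8.43163834e-02, -5.67112471e-01,  8.19313245e-01,
         9.39502611e+02],
       [-3.77034196e-03,  8.22416909e-01,  5.68872756e-01,
         6.80806940e+02],
       [ 0.00000000e+00,  0.00000000e+00,  0.00000000e+00,
         1.00000000e+00]])}
{'clock': 0.1, 'joints': array([ 1.00452759e+00,  4.94144169e-01,  1.34604025e+00,  3.05467744e-06,
        1.30250631e+00, -9.54952915e-02]), 'dq': array([-0.00085448, -0.00096449, -0.00399345,  0.00024964,  0.00123443,
        0.00040216]), 'effort': array([-2.77008721e-04, -8.83590889e+01, -3.84553456e+01, -3.64853358e-04,
        5.36692212e-03,  7.97583908e-06]), 'position': array([283.41343556, 556.91106702, 404.15519831]), 'tcp_rot': array([-3.14049987e+00, -1.07632442e-04,  2.67081834e+00]), 'contact_force': array([ 0.58378734, -1.0085148 , -1.25303105]), 'ft_torque': array([ 0.02919906, -0.03155112,  0.02854834]), 'gripper_force': 0.0, 'opening': 85.26971768956346}
```

View pics/top0.png

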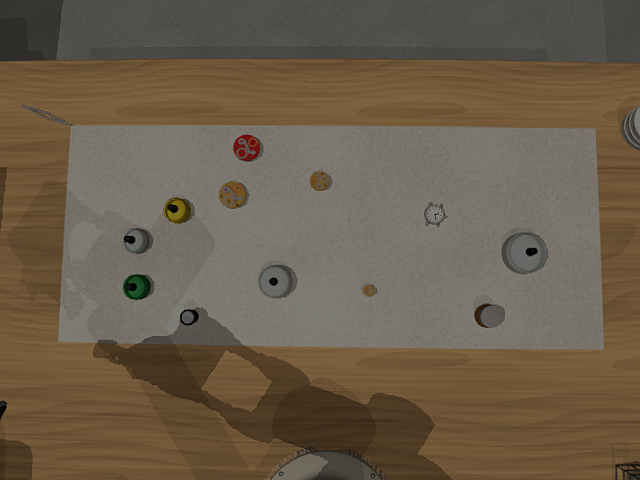

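View pics/side0.png

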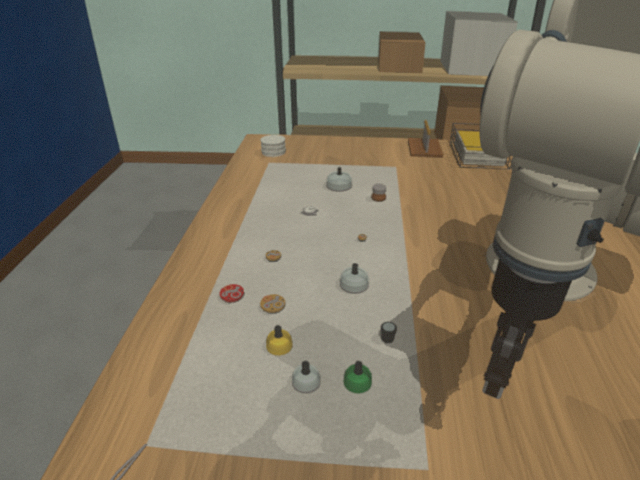

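```bash
cat > h.py <<'E'
import numpy as np, cv2
from station import readout, vision
def ray(n,uv):
    p=vision.camera_params(n); K=np.array([[p['fx'],0,p['cx']],[0,p['fy'],p['cy']],[0,0,1]])
    x,y=cv2.undistortPoints(np.array([[uv]],float),K,p['distortion'])[0,0]
    M=p['cam_to_world']; return M[:3,3],M[:3,:3]@np.array([x,-y,-1])
def plane(n,uv,z):
    o,d=ray(n,uv); return o+d*(z-o[2])/d[2]
def tri(a,b):
    (o1,d1),(o2,d2)=ray("top",a),ray("side",b)
    s=np.linalg.lstsq(np.c_[d1,-d2],o2-o1,rcond=None)[0]
    p,q=o1+d1*s[0],o2+d2*s[1]; return (p+q)/2,np.linalg.norm(p-q)
def proj(n,P):
    p=vision.camera_params(n); K=np.array([[p['fx'],0,p['cx']],[0,p['fy'],p['cy']],[0,0,1]])
    M=np.linalg.inv(p['cam_to_world']); c=(M[:3,:3]@np.array(P,float).T).T+M[:3,3]; c=c*[1,-1,-1]
    return cv2.projectPoints(c.reshape(-1,1,3),np.zeros(3),np.zeros(3),K,p['distortion'])[0][:,0]
def circle(n,c,r):
    t=np.linspace(0,2*np.pi,60); return proj(n,np.c_[c[0]+r*np.cos(t),c[1]+r*np.sin(t),0*t+c[2]])
def montage(img,cs,out,r=25,k=10,cols=3,draw=()):
    T=[]
    for u,v in cs:
        u,v=int(u),int(v); a=img[v-r:v+r,u-r:u+r,::-1]
        a=cv2.resize(a,None,fx=k,fy=k,interpolation=cv2.INTER_CUBIC)
        for i in range(0,2*r,5):
            L=8 if i%10 else 16
            cv2.line(a,(int((i+.5)*k),0),(int((i+.5)*k),L),(0,255,255),1);cv2.line(a,(0,int((i+.5)*k)),(L,int((i+.5)*k)),(0,255,255),1)
        for pts in draw:
            cv2.polylines(a,[((np.array(pts)-[u-r,v-r]+.5)*k).astype(int).reshape(-1,1,2)],True,(0,0,255),1)
        cv2.putText(a,f"{u-r},{v-r}",(20,40),0,.45,(255,0,255),1); T.append(a)
    while len(T)%cols: T.append(T[0]*0)
    cv2.imwrite(out,np.vstack([np.hstack(T[i:i+cols]) for i in range(0,len(T),cols)]))
E
python3 - <<'E'
from h import *
t=cv2.imread('pics/top0.png')[:,:,::-1];s=cv2.imread('pics/side0.png')[:,:,::-1]
montage(t,[(137,240),(276,281),(525,253),(369,290),(320,181),(233,195)],'pics/mt.png',r=25,k=5)
montage(s,[(306,376),(354,278),(339,180),(362,237),(273,256),(273,303)],'pics/ms.png',r=25,k=5)
E
```

```text
(no output)
```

View pics/mt.png

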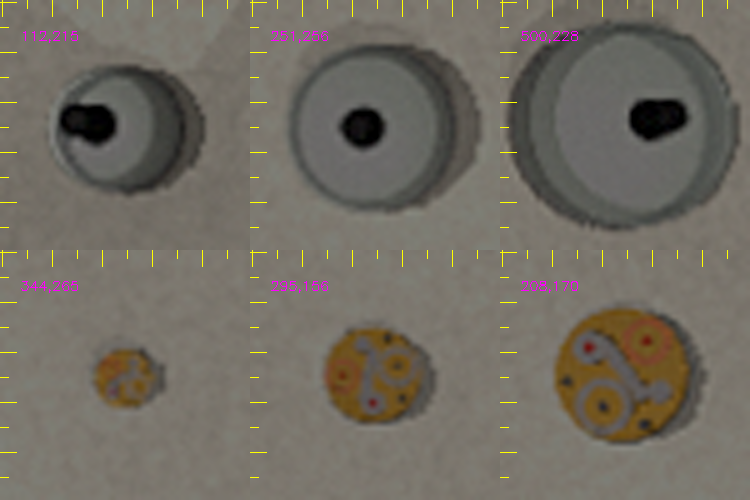

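View pics/ms.png

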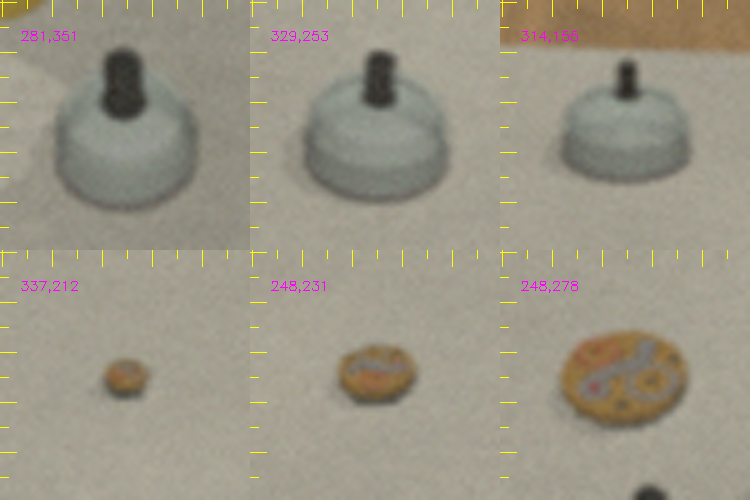

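```bash
cat > m.py <<'E'
from h import *
from scipy.optimize import minimize
def masks(img,uv,kind,r=26):
    hsv=cv2.cvtColor(img,cv2.COLOR_RGB2HSV); u,v=uv
    m=(hsv[:,:,2]<55) if kind=='k' else ((hsv[:,:,1]>90)&(hsv[:,:,0]<30))
    w=np.zeros(m.shape,bool); w[v-r:v+r,u-r:u+r]=1; m=(m&w).astype(np.uint8)
    if kind!='k': m=cv2.morphologyEx(m,cv2.MORPH_CLOSE,np.ones((5,5)))
    n,l,st,c=cv2.connectedComponentsWithStats(m); return (l==1+np.argmax(st[1:,4])).astype(np.uint8)
def sil(n,P,rad,h):
    pts=np.vstack([circle(n,(P[0],P[1],P[2]),rad),circle(n,(P[0],P[1],P[2]-h),rad)])
    hull=cv2.convexHull(pts.astype(np.float32)); M=cv2.moments(hull)
    return np.array([M['m10']/M['m00'],M['m01']/M['m00']])
def cen(m):
    M=cv2.moments(m,True); return np.array([M['m10']/M['m00'],M['m01']/M['m00']])
E
python3 - <<'E'
from m import *
t=cv2.imread('pics/top0.png')[:,:,::-1];s=cv2.imread('pics/side0.png')[:,:,::-1]
T=dict(ks=(129,239),km=(273,281),kl=(531,252),ms=(369,290),mm=(320,181),ml=(233,195))
S=dict(ks=(305,368),km=(354,268),kl=(339,171),ms=(362,237),mm=(273,256),ml=(273,303))
H=dict(ks=54,km=60,kl=66,ms=15,mm=15,ml=15); R=dict(ms=12,mm=20,ml=28)
for k in T:
    r=12 if k[0]=='k' else 22
    a,b=masks(t,T[k],k[0],r),masks(s,S[k],k[0],r)
    ca,cb=cen(a),cen(b); rad,hh=(7,24) if k[0]=='k' else (R[k],3)
    z0=H[k]
    f=lambda P:np.sum((sil("top",P,rad,hh)-ca)**2+(sil("side",P,rad,hh)-cb)**2)
    p,_=tri(ca,cb); q=minimize(f,p,method='Nelder-Mead',options=dict(xatol=.02,fatol=1e-5,maxiter=800))
    ft=lambda P,n,c:np.sum((sil(n,[P[0],P[1],z0 if k[0]=='k' else 13],rad,hh)-c)**2)
    g=[minimize(ft,q.x[:2],args=x,method='Nelder-Mead').x.round(1) for x in(("top",ca),("side",cb))]
    print(k,ca.round(1),cb.round(1),a.sum(),b.sum(),'fit',q.x.round(1),round(q.fun**.5,2),'knownZ top/side',*g)
p=[plane("top",c,h).round(0) for c,h in [((435,214),12),((191,317),34),((491,315),42),((247,148),15),((180,210),40),((137,287),40)]]
print(p)
E
```

```text
ks [129.2 239.1] [305.2 371.8] 71 12 fit [550.9 404.7  43.8] 0.5 knownZ top/side [550.7 400.7] [549.  413.2]
km [273.2 281.1] [353. 270.] 54 1 fit [471.7 108.7  53.6] 0.97 knownZ top/side [470.4 108. ] [473.4 116.9]
kl [530.9 251.1] [338.8 171.3] 74 6 fit [ 534.2 -396.1   63.6] 0.08 knownZ top/side [ 534.  -395.1] [ 534.2 -390.9]
ms [368.2 290.2] [361.5 237.3] 105 29 fit [454.9 -80.8   9.9] 0.11 knownZ top/side [454.8 -80.6] [455.2 -76.1]Traceback (most recent call last):
  File "<stdin>", line 12, in <module>
    res = _minimize_neldermead(fun, x0, args, callback, bounds=bounds,
                               **options)
    fxr = func(xr)
    fx = function(np.copy(x), *(wrapper_args + args))
  File "<stdin>", line 11, in <lambda>
  File "m.py", line 10, in sil
    pts=np.vstack([circle(n,(P[0],P[1],P[2]),rad),circle(n,(P[0],P[1],P[2]-h),rad)])
                                                  ~~~~~~^^^^^^^^^^^^^^^^^^^^^^^^^^
  File "h.py", line 18, in circle
    t=np.linspace(0,2*np.pi,60); return proj(n,np.c_[c[0]+r*np.cos(t),c[1]+r*np.sin(t),0*t+c[2]])
                                        ~~~~^^^^^^^^^^^^^^^^^^^^^^^^^^^^^^^^^^^^^^^^^^^^^^^^^^^^^
  File "h.py", line 14, in proj
    p=vision.camera_params(n); K=np.array([[p['fx'],0,p['cx']],[0,p['fy'],p['cy']],[0,0,1]])
ValueError: time passes only in moves, steps and waits
```

```bash
python3 - <<'E'
s=open('h.py').read()
s=s.replace("from station import readout, vision\n","from station import readout, vision\nCP={n:vision.camera_params(n) for n in('top','side')}\n").replace("p=vision.camera_params(n);","p=CP[n];")
open('h.py','w').write(s)
s=open('m.py').read().replace("<55)","<np.percentile(hsv[v-r:v+r,u-r:u+r,2],50)*.62)").replace(">90",">1.9*np.median(hsv[v-r:v+r,u-r:u+r,1])")
open('m.py','w').write(s)
E
cat > run.py <<'E'
from m import *
t=cv2.imread('pics/top0.png')[:,:,::-1];s=cv2.imread('pics/side0.png')[:,:,::-1]
T=dict(ks=(129,239),km=(273,281),kl=(531,252),ms=(369,290),mm=(320,181),ml=(233,195))
S=dict(ks=(305,368),km=(354,268),kl=(339,171),ms=(362,237),mm=(273,256),ml=(273,303))
H=dict(ks=54,km=60,kl=66,ms=15,mm=15,ml=15); R=dict(ms=12,mm=20,ml=28)
for k in T:
    r=12 if k[0]=='k' else 22
    a,b=masks(t,T[k],k[0],r),masks(s,S[k],k[0],r)
    ca,cb=cen(a),cen(b); rad,hh=(7,24) if k[0]=='k' else (R[k],3)
    z0=H[k] if k[0]=='k' else 13
    f=lambda P:np.sum((sil("top",P,rad,hh)-ca)**2+(sil("side",P,rad,hh)-cb)**2)
    p,_=tri(ca,cb); q=minimize(f,p,method='Nelder-Mead',options=dict(xatol=.02,fatol=1e-5,maxiter=800))
    ft=lambda P,n,c:np.sum((sil(n,[P[0],P[1],z0],rad,hh)-c)**2)
    g=[minimize(ft,q.x[:2],args=x,method='Nelder-Mead').x.round(1) for x in(("top",ca),("side",cb))]
    print(k,ca.round(1),cb.round(1),a.sum(),b.sum(),'fit',q.x.round(1),round(q.fun**.5,2),'knownZ top/side',*g)
print([plane("top",c,h).round(0)[:2] for c,h in [((435,214),12),((191,317),34),((491,315),42),((247,148),15),((180,210),40),((137,287),40)]])
E
python3 run.py
```

```text
ks [129.1 239.2] [305.1 367.8] 76 95 fit [550.6 402.   51.4] 0.09 knownZ top/side [550.5 401. ] [550.2 404.2]
km [273.1 281.1] [354.5 269. ] 57 55 fit [470.3 108.5  56.7] 0.08 knownZ top/side [470.4 108.2] [470.1 112.8]
kl [530.9 251.2] [339.  171.2] 77 23 fit [ 534.  -395.9   64.3] 0.03 knownZ top/side [ 533.9 -395.2] [ 533.7 -392.2]
ms [368.3 290.4] [361.8 236.8] 117 49 fit [454.3 -80.9  11.4] 0.03 knownZ top/side [454.4 -80.7] [454.3 -78.4]
mm [319.2 180.5] [272.8 255. ] 307 142 fit [678.9  21.3  11.8] 0.15 knownZ top/side [678.8  21.3] [678.2  23. ]
ml [232.  194.5] [272.2 303. ] 580 390 fit [648.2 201.5  12.2] 0.16 knownZ top/side [648.3 201.4] [647.8 202.5]
[array([ 611., -217.]), array([397., 272.]), array([ 409., -319.]), array([746., 172.]), array([611., 300.]), array([455., 381.])]
```

Three clear bells at top pixels (137,241), (275,281) and (525,253) are small, medium and large. The green one (137,287) and yellow one (178,210) are look-alikes. The brass movements are at (369,290) small, (320,181) medium and (233,195) large, and the red one (247,148) is a look-alike. The enlarged crops confirm the sizes and the uncoloured glass. First I turn to yaw π and go above the small cover.

apply_moves(
  motion=[
    [0,0,-0.075,0,0,0,0.5],
    [0,0,-0.075,0,0,0,0.5],
    [0,0,-0.075,0,0,0,0.5],
    [0,0,-0.075,0,0,0,0.5],
    [0,0,0,-0.534,-0.311,0.229,0.5],
    [0,0,0,-0.534,-0.311,0.229,0.5],
    [0,0,0,-0.534,-0.311,0.229,0.5],
    [0,0,0,-0.534,-0.311,0.229,0.5],
    [0,0,0,-0.534,-0.311,0.229,0.5],
    [0,0,0,-0.534,-0.311,0.229,0.5],
    [0,0,0,-0.534,-0.311,0.229,0.5],
    [0,0,0,-0.534,-0.311,0.229,0.5],
    [0,0,0,-0.534,-0.311,0.229,0.5],
    [0,0,0,-0.534,-0.311,0.229,0.5],
    [0,0,0,0,0,0,0.5],
    [0,0,0,0,0,0,0.5],
  ],
  squeeze=20,
)

```text
clock: 1.7
position: [550.8, 401.2, 289.5]
tcp_rot: [-3.141, -0.001, 3.141]
contact_force: [-0.2, 0.6, -0.3]
opening: 42.5
gripper_force: 0.0
```

apply_moves(
  motion=[
    [0,0,0,0,0,0.25,0.5],
    [0,0,0,0,0,0.25,0.5],
    [0,0,0,0,0,0.25,0.5],
    [0,0,0,0,0,0.25,0.5],
    [0,0,0,0,0,0,0.4],
  ],
)

```text
clock: 2.2
position: [549.8, 401.5, 237.8]
tcp_rot: [-3.14, -0.003, -3.141]
contact_force: [0.5, 0.1, -0.2]
opening: 34.4
gripper_force: 0.0
```

```bash
python3 - <<'E'
from h import *
t=vision.snapshot("top");s=vision.snapshot("side")
a=np.hstack([cv2.resize(t[200:290,90:180],(400,400)),cv2.resize(s[310:430,250:370],(400,400))])
cv2.imwrite('pics/c1.png',a[:,:,::-1])
E
```

```text
(no output)
```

View pics/c1.png

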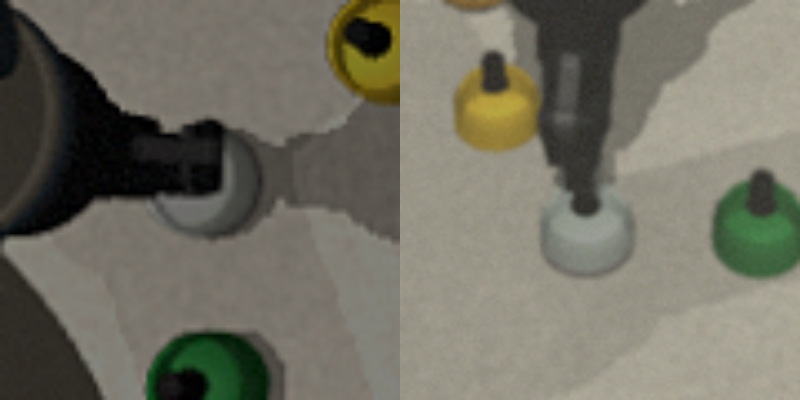

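The tool is centred on the small clear cover: the finger sits over the knob at x≈585 in the right-hand crop, and the green and yellow covers are clear of it. Descending and gripping.

apply_moves(
  motion=[
    [0,0,0,0,0,0.11,0.4],
    [0,0,0,0,0,0.11,0.4],
    [0,0,0,0,0,0.11,0.4],
    [0,0,0,0,0,0.11,0.4],
    [0,0,0,0,0,0.11,0.4],
    [0,0,0,0,0,0.11,0.4],
    [0,0,0,0,0,0,0.4],
    [0,0,0,0,0,0,0],
    [0,0,0,0,0,0,0],
    [0,0,0,0,0,0,0],
    [0,0,0,0,0,0,0],
    [0,0,0,0,0,0,0],
    [0,0,0,0,0,0,0],
  ],
  squeeze=25,
)

```text
clock: 3.6
position: [550.6, 401.6, 207.2]
tcp_rot: [3.142, 0.0, -3.141]
contact_force: [0.1, 0.2, -0.1]
opening: 12.3
gripper_force: 25.9
```

apply_moves(
  motion=[
    [0,0,0,0,0,-0.1,0],
    [0,0,0,0,0,-0.2,0],
    [0,0,0,0,0,-0.3,0],
    [0,0,0,0,0,-0.4,0],
    [0,0,0,0,0,-0.4,0],
    [0,0,0,0,0,-0.4,0],
    [0,0,0,0,0,0,0],
  ],
)

```text
clock: 4.3
position: [551.2, 402.1, 301.4]
tcp_rot: [3.139, 0.005, -3.141]
contact_force: [0.9, 0.5, 0.3]
opening: 12.8
gripper_force: 25.9
```

apply_moves(
  motion=[
    [0,0,0,0.05,-0.241,0,0],
    [0,0,0,0.1,-0.482,0,0],
    [0,0,0,0.1,-0.482,0,0],
    [0,0,0,0.1,-0.482,0,0],
    [0,0,0,0.1,-0.482,0,0],
    [0,0,0,0.1,-0.482,0,0],
    [0,0,0,0.1,-0.482,0,0],
    [0,0,0,0.1,-0.482,0,0],
    [0,0,0,0.1,-0.482,0,0],
    [0,0,0,0.1,-0.482,0,0],
    [0,0,0,0.1,-0.482,0,0],
    [0,0,0,0.1,-0.482,0,0],
    [0,0,0,0.1,-0.482,0,0],
    [0,0,0,0.1,-0.482,0,0],
    [0,0,0,0.1,-0.482,0,0],
    [0,0,0,0.1,-0.482,0,0],
    [0,0,0,0.1,-0.482,0,0],
    [0,0,0,0.1,-0.482,0,0],
    [0,0,0,0.1,-0.482,0,0],
    [0,0,0,0.05,-0.241,0,0],
  ],
)

```text
clock: 6.3
position: [454.6, -57.9, 296.8]
tcp_rot: [3.141, -0.001, 3.141]
contact_force: [0.3, 0.6, -0.6]
opening: 12.6
gripper_force: 25.8
```

apply_moves(
  motion=[
    [0,0,0,0.02,-0.482,0,0],
    [0,0,0,0,0,0,0],
    [0,0,0,0,0,0,0],
  ],
)

```text
clock: 6.6
position: [454.3, -80.5, 297.0]
tcp_rot: [3.141, -0.001, 3.141]
contact_force: [-0.9, 0.8, -1.2]
opening: 12.7
gripper_force: 25.8
```

```bash
python3 - <<'E'
from h import *
t=vision.snapshot("top");s=vision.snapshot("side")
cv2.imwrite('pics/t2.png',t[:,:,::-1]);cv2.imwrite('pics/s2.png',s[:,:,::-1])
a=np.hstack([cv2.resize(t[250:330,330:410],(400,400)),cv2.resize(s[165:265,310:410],(400,400))])
cv2.imwrite('pics/c2.png',a[:,:,::-1])
E
```

```text
(no output)
```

View pics/c2.png

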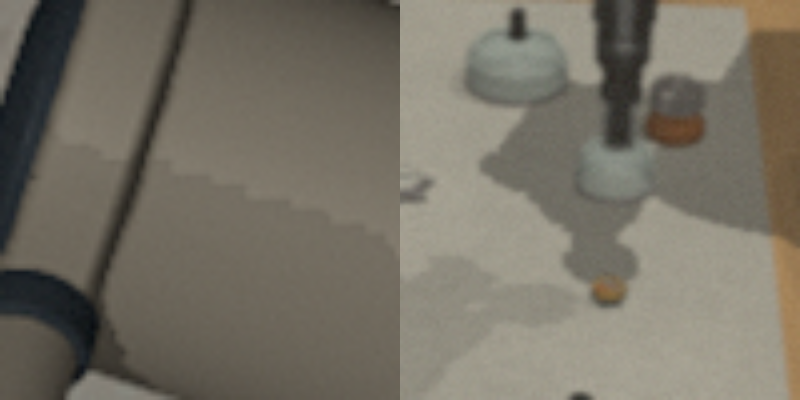

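```bash
python3 - <<'E'
from h import *
for y in(-80.7,-78.4): 
  c=circle("side",(454.3,y,90),26);print(c.min(0),c.max(0))
E
```

```text
[353.15534767 206.08086257] [373.2294818  216.18193491]
[353.12927801 206.51101572] [373.23603622 216.64510722]
```

The small cover hangs upright and centred above the small movement. The observed foot columns (354–373.5) match the prediction (353–373). Lowering.

apply_moves(
  motion=[
    [0,0,0,0,0,0.2,0],
    [0,0,0,0,0,0.3,0],
    [0,0,0,0,0,0.3,0],
    [0,0,0,0,0,0.3,0],
    [0,0,0,0,0,0.2,0],
    [0,0,0,0,0,0.1,0],
    [0,0,0,0,0,0.1,0],
    [0,0,0,0,0,0.1,0],
    [0,0,0,0,0,0.06,0],
    [0,0,0,0,0,0.04,0],
    [0,0,0,0,0,0.03,0],
    [0,0,0,0,0,0.03,0],
    [0,0,0,0,0,0.03,0],
    [0,0,0,0,0,0.01,0],
    [0,0,0,0,0,0,0],
    [0,0,0,0,0,0,0],
  ],
)

```text
clock: 8.3
position: [454.8, -80.4, 207.2]
tcp_rot: [-3.142, 0.0, -3.141]
contact_force: [-0.1, 0.3, -0.6]
opening: 12.9
gripper_force: 25.8
```

apply_moves(
  motion=[
    [0,0,0,0,0,0,0.2],
    [0,0,0,0,0,0,0.4],
    [0,0,0,0,0,0,0.4],
    [0,0,0,0,0,0,0.4],
    [0,0,0,0,0,-0.1,0.4],
    [0,0,0,0,0,-0.3,0.4],
    [0,0,0,0,0,-0.5,0.4],
    [0,0,0,0,0,-0.5,0.4],
    [0,0,0,0,0,-0.4,0.4],
    [0,0,0,-0.04,0.472,0,0.4],
    [0,0,0,-0.04,0.472,0,0.4],
    [0,0,0,-0.04,0.472,0,0.4],
    [0,0,0,-0.04,0.472,0,0.4],
    [0,0,0,-0.04,0.472,0,0.4],
    [0,0,0,-0.04,0.472,0,0.4],
    [0,0,0,-0.04,0.472,0,0.4],
    [0,0,0,-0.04,0.472,0,0.4],
    [0,0,0,0,0,0,0.4],
    [0,0,0,0,0,0,0.4],
  ],
)

```text
clock: 10.2
position: [470.5, 108.6, 297.4]
tcp_rot: [-3.141, 0.0, -3.14]
contact_force: [-0.3, 0.1, 0.1]
opening: 34.1
gripper_force: 0.0
```

```bash
python3 - <<'E'
from h import *
t=vision.snapshot("top");s=vision.snapshot("side")
cv2.imwrite('pics/t3.png',t[:,:,::-1]);cv2.imwrite('pics/s3.png',s[:,:,::-1])
a=np.hstack([cv2.resize(t[240:320,330:410],(400,400)),cv2.resize(s[205:305,305:405],(400,400))])
cv2.imwrite('pics/c3.png',a[:,:,::-1])
E
```

```text
(no output)
```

View pics/c3.png

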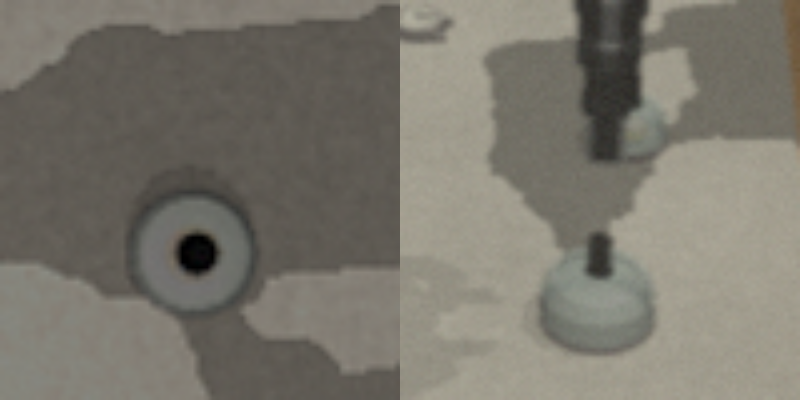

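The small cover now stands over the small movement: knob at about top pixel (369,290), movement measured at (368,290). Next I pick up the medium cover.

apply_moves(
  motion=[
    [0,0,0,0,0,0.3,0.4],
    [0,0,0,0,0,0.3,0.4],
    [0,0,0,0,0,0.3,0.4],
    [0,0,0,0,0,0.2,0.4],
    [0,0,0,0,0,0.2,0.4],
    [0,0,0,0,0,0.1,0.4],
    [0,0,0,0,0,0.1,0.4],
    [0,0,0,0,0,0.1,0.4],
    [0,0,0,0,0,0.08,0.4],
    [0,0,0,0,0,0,0.4],
    [0,0,0,0,0,0,0],
    [0,0,0,0,0,0,0],
    [0,0,0,0,0,0,0],
    [0,0,0,0,0,0,0],
    [0,0,0,0,0,0,0],
    [0,0,0,0,0,0,0],
  ],
  squeeze=25,
)

```text
clock: 11.9
position: [470.7, 108.4, 213.2]
tcp_rot: [3.142, 0.0, -3.141]
contact_force: [-0.0, 0.6, 0.7]
opening: 12.7
gripper_force: 26.4
```

apply_moves(
  motion=[
    [0,0,0,0,0,-0.1,0],
    [0,0,0,0,0,-0.2,0],
    [0,0,0,0,0,-0.3,0],
    [0,0,0,0,0,-0.4,0],
    [0,0,0,0,0,-0.4,0],
    [0,0,0,0,0,-0.4,0],
    [0,0,0,0,0,0,0],
  ],
)

```text
clock: 12.6
position: [471.2, 108.5, 306.0]
tcp_rot: [3.141, 0.004, -3.141]
contact_force: [-0.3, -0.1, -1.2]
opening: 12.7
gripper_force: 26.3
```

apply_moves(
  motion=[
    [0,0,0,-0.208,-0.087,0,0],
    [0,0,0,-0.417,-0.174,0,0],
    [0,0,0,-0.417,-0.174,0,0],
    [0,0,0,-0.417,-0.174,0,0],
    [0,0,0,-0.417,-0.174,0,0],
    [0,0,0,-0.417,-0.174,0,0],
    [0,0,0,-0.417,-0.174,0,0],
    [0,0,0,-0.417,-0.174,0,0],
    [0,0,0,-0.417,-0.174,0,0],
    [0,0,0,-0.417,-0.174,0,0],
    [0,0,0,-0.208,-0.087,0,0],
    [0,0,0,0,0,0,0],
    [0,0,0,0,0,0,0],
    [0,0,0,0,0,0,0],
  ],
)

```text
clock: 14.0
position: [678.4, 21.8, 302.9]
tcp_rot: [3.141, -0.001, -3.141]
contact_force: [0.3, -0.1, -0.9]
opening: 12.5
gripper_force: 26.3
```

```bash
python3 - <<'E'
from h import *
s=vision.snapshot("side"); cv2.imwrite('pics/s4.png',s[:,:,::-1])
u,v=proj("side",[[678.8,22,93]])[0]; print(u,v)
P=readout.read_state()['position'];print(P)
montage(s,[(u,v+10)],'pics/c4.png',r=35,k=8,cols=1,draw=[circle("side",(P[0],P[1],P[2]-213.2),34),circle("side",(678.8,22,13),20)])
E
```

```text
270.41799172724166 227.54040802068272
[678.51165021  21.88126055 303.11583018]
```

View pics/c4.png

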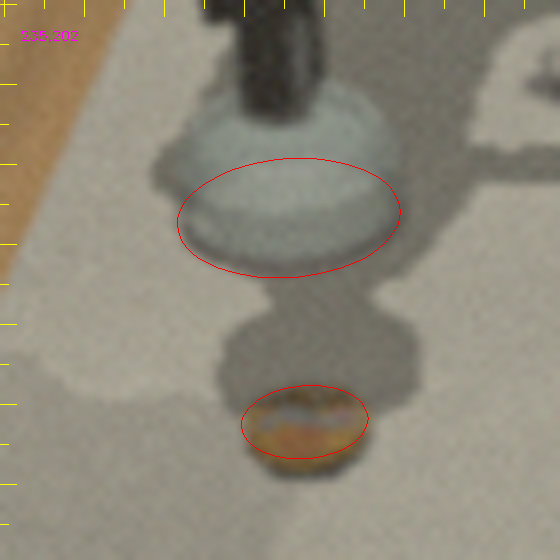

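The cover hangs upright and its outline matches the predicted foot circle (foot about (271,229) px, movement about (273,255) px). Lowering.

apply_moves(
  motion=[
    [0,0,0,0,0,0.2,0],
    [0,0,0,0,0,0.3,0],
    [0,0,0,0,0,0.3,0],
    [0,0,0,0,0,0.3,0],
    [0,0,0,0,0,0.2,0],
    [0,0,0,0,0,0.1,0],
    [0,0,0,0,0,0.1,0],
    [0,0,0,0,0,0.1,0],
    [0,0,0,0,0,0.06,0],
    [0,0,0,0,0,0.04,0],
    [0,0,0,0,0,0.03,0],
    [0,0,0,0,0,0.03,0],
    [0,0,0,0,0,0.03,0],
    [0,0,0,0,0,0.01,0],
    [0,0,0,0,0,0,0],
    [0,0,0,0,0,0,0],
  ],
)

```text
clock: 15.65
position: [679.2, 21.5, 213.3]
tcp_rot: [3.142, 0.0, -3.141]
contact_force: [-0.9, 0.1, -0.0]
opening: 13.0
gripper_force: 26.4
```

apply_moves(
  motion=[
    [0,0,0,0,0,0,0.2],
    [0,0,0,0,0,0,0.4],
    [0,0,0,0,0,0,0.4],
    [0,0,0,0,0,0,0.4],
    [0,0,0,0,0,-0.1,0.4],
    [0,0,0,0,0,-0.3,0.4],
    [0,0,0,0,0,-0.5,0.4],
    [0,0,0,0,0,-0.5,0.4],
    [0,0,0,0,0,-0.4,0.4],
    [0,0,0,0,0,0,0.4],
  ],
)

```text
clock: 16.65
position: [680.0, 21.5, 307.6]
tcp_rot: [-3.141, 0.006, -3.141]
contact_force: [0.9, 0.3, 0.9]
opening: 34.3
gripper_force: 0.0
```

apply_moves(
  motion=[
    [0,0,0,0.161,-0.463,0,0.4],
    [0,0,0,0.161,-0.463,0,0.4],
    [0,0,0,0.161,-0.463,0,0.4],
    [0,0,0,0.161,-0.463,0,0.4],
    [0,0,0,0.161,-0.463,0,0.4],
    [0,0,0,0.161,-0.463,0,0.4],
    [0,0,0,0.161,-0.463,0,0.4],
    [0,0,0,0.161,-0.463,0,0.4],
    [0,0,0,0.161,-0.463,0,0.4],
    [0,0,0,0.161,-0.463,0,0.4],
    [0,0,0,0.161,-0.463,0,0.4],
    [0,0,0,0.161,-0.463,0,0.4],
    [0,0,0,0.161,-0.463,0,0.4],
    [0,0,0,0.161,-0.463,0,0.4],
    [0,0,0,0.161,-0.463,0,0.4],
    [0,0,0,0.161,-0.463,0,0.4],
    [0,0,0,0.161,-0.463,0,0.4],
    [0,0,0,0.161,-0.463,0,0.4],
    [0,0,0,0,0,0,0.4],
    [0,0,0,0,0,0,0.4],
  ],
)

```text
clock: 18.65
position: [534.2, -395.5, 303.3]
tcp_rot: [3.141, 0.0, 3.141]
contact_force: [-0.2, -0.8, 0.2]
opening: 34.0
gripper_force: 0.0
```

```bash
python3 - <<'E'
from h import *
t=vision.snapshot("top");s=vision.snapshot("side")
cv2.imwrite('pics/t5.png',t[:,:,::-1]);cv2.imwrite('pics/s5.png',s[:,:,::-1])
a=np.hstack([cv2.resize(t[140:220,280:360],(400,400)),cv2.resize(s[120:200,300:380],(400,400))])
cv2.imwrite('pics/c5.png',a[:,:,::-1])
E
```

```text
(no output)
```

View pics/c5.png

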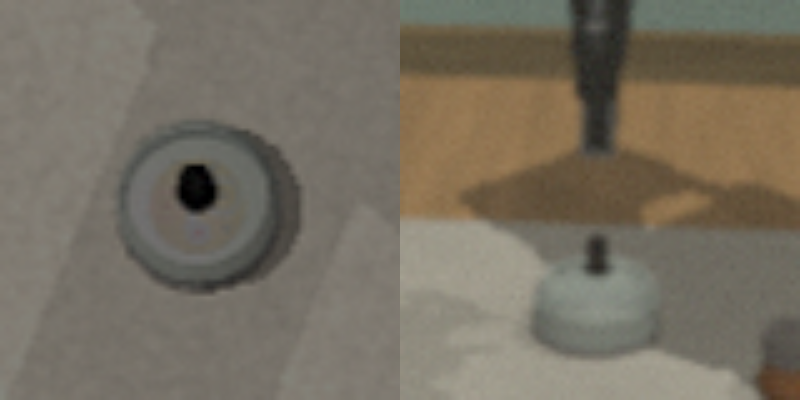

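The medium cover is in place, centred at about top pixel (320,181). The fingers line up with the large cover's knob at side column ~339. Picking it up.

apply_moves(
  motion=[
    [0,0,0,0,0,0.3,0.4],
    [0,0,0,0,0,0.3,0.4],
    [0,0,0,0,0,0.3,0.4],
    [0,0,0,0,0,0.2,0.4],
    [0,0,0,0,0,0.2,0.4],
    [0,0,0,0,0,0.1,0.4],
    [0,0,0,0,0,0.1,0.4],
    [0,0,0,0,0,0.1,0.4],
    [0,0,0,0,0,0.08,0.4],
    [0,0,0,0,0,0,0.4],
    [0,0,0,0,0,0,0],
    [0,0,0,0,0,0,0],
    [0,0,0,0,0,0,0],
    [0,0,0,0,0,0,0],
    [0,0,0,0,0,0,0],
    [0,0,0,0,0,0,0],
  ],
  squeeze=30,
)

```text
clock: 20.35
position: [534.5, -395.4, 219.4]
tcp_rot: [-3.141, 0.0, -3.141]
contact_force: [-0.1, -1.5, 2.2]
opening: 12.5
gripper_force: 29.9
```

apply_moves(
  motion=[
    [0,0,0,0,0,-0.1,0],
    [0,0,0,0,0,-0.2,0],
    [0,0,0,0,0,-0.3,0],
    [0,0,0,0,0,-0.4,0],
    [0,0,0,0,0,-0.4,0],
    [0,0,0,0,0,-0.4,0],
    [0,0,0,0,0,0,0],
  ],
)

```text
clock: 21.05
position: [535.1, -395.7, 313.2]
tcp_rot: [-3.138, 0.004, -3.141]
contact_force: [0.1, -0.2, -1.6]
opening: 12.6
gripper_force: 29.6
```

apply_moves(
  motion=[
    [0,0,0,-0.044,0.2295,0,0],
    [0,0,0,-0.088,0.459,0,0],
    [0,0,0,-0.088,0.459,0,0],
    [0,0,0,-0.088,0.459,0,0],
    [0,0,0,-0.088,0.459,0,0],
    [0,0,0,-0.088,0.459,0,0],
    [0,0,0,-0.088,0.459,0,0],
    [0,0,0,-0.088,0.459,0,0],
    [0,0,0,-0.088,0.459,0,0],
    [0,0,0,-0.088,0.459,0,0],
    [0,0,0,-0.088,0.459,0,0],
    [0,0,0,-0.088,0.459,0,0],
    [0,0,0,-0.088,0.459,0,0],
    [0,0,0,-0.088,0.459,0,0],
    [0,0,0,-0.088,0.459,0,0],
    [0,0,0,-0.088,0.459,0,0],
    [0,0,0,-0.088,0.459,0,0],
    [0,0,0,-0.088,0.459,0,0],
    [0,0,0,-0.088,0.459,0,0],
    [0,0,0,-0.088,0.459,0,0],
  ],
)

```text
clock: 23.05
position: [619.4, 54.0, 308.2]
tcp_rot: [3.141, -0.002, -3.141]
contact_force: [1.0, -0.7, -0.4]
opening: 12.8
gripper_force: 29.6
```

apply_moves(
  motion=[
    [0,0,0,-0.088,0.459,0,0],
    [0,0,0,-0.088,0.459,0,0],
    [0,0,0,-0.088,0.459,0,0],
    [0,0,0,-0.088,0.459,0,0],
    [0,0,0,-0.088,0.459,0,0],
    [0,0,0,-0.088,0.459,0,0],
    [0,0,0,-0.044,0.2295,0,0],
    [0,0,0,0,0,0,0],
    [0,0,0,0,0,0,0],
    [0,0,0,0,0,0,0],
  ],
)

```text
clock: 24.05
position: [648.4, 200.6, 309.0]
tcp_rot: [-3.141, -0.001, 3.141]
contact_force: [-0.3, 0.7, -0.5]
opening: 12.4
gripper_force: 29.6
```

```bash
python3 - <<'E'
from h import *
s=vision.snapshot("side"); cv2.imwrite('pics/s6.png',s[:,:,::-1])
P=readout.read_state()['position'];print(P)
u,v=proj("side",[[P[0],P[1],P[2]-219.3]])[0]; print(u,v)
montage(s,[(u,v+10)],'pics/c6.png',r=45,k=6,cols=1,draw=[circle("side",(P[0],P[1],P[2]-219.3),42),circle("side",(648.3,202,13),28)])
E
```

```text
[648.47277101 200.50271402 309.10667959]
269.5144067601821 274.4003794108759
```

View pics/c6.png

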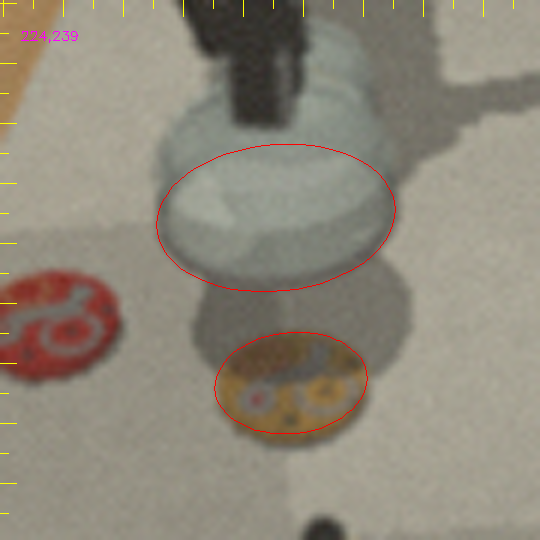

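The large cover is upright over the large brass movement (foot about (269,274) px, movement about (272,303) px) and clear of the red look-alike. Lowering.

apply_moves(
  motion=[
    [0,0,0,0,0.01,0.2,0],
    [0,0,0,0,0,0.3,0],
    [0,0,0,0,0,0.3,0],
    [0,0,0,0,0,0.3,0],
    [0,0,0,0,0,0.2,0],
    [0,0,0,0,0,0.1,0],
    [0,0,0,0,0,0.1,0],
    [0,0,0,0,0,0.1,0],
    [0,0,0,0,0,0.06,0],
    [0,0,0,0,0,0.04,0],
    [0,0,0,0,0,0.03,0],
    [0,0,0,0,0,0.03,0],
    [0,0,0,0,0,0.03,0],
    [0,0,0,0,0,0.01,0],
    [0,0,0,0,0,0,0],
    [0,0,0,0,0,0,0],
  ],
)

```text
clock: 25.7
position: [648.6, 201.9, 219.4]
tcp_rot: [-3.142, 0.0, -3.141]
contact_force: [-1.3, -0.5, 3.4]
opening: 12.6
gripper_force: 29.9
```

apply_moves(
  motion=[
    [0,0,0,0,0,0,0.2],
    [0,0,0,0,0,0,0.4],
    [0,0,0,0,0,0,0.4],
    [0,0,0,0,0,0,0.4],
    [0,0,0,0,0,-0.1,0.4],
    [0,0,0,0,0,-0.3,0.4],
    [0,0,0,0,0,-0.5,0.4],
    [0,0,0,0,0,-0.5,0.4],
    [0,0,0,0,0,-0.5,0.4],
    [0,0,0,0,0,-0.5,0.4],
    [0,0,0,0.5,0.2,0,0.4],
    [0,0,0,0.5,0.5,0,0.4],
    [0,0,0,0.5,0.5,0,0.4],
    [0,0,0,0.5,0.5,0,0.4],
    [0,0,0,0.5,0.5,0,0.4],
    [0,0,0,0.5,0.5,0,0.4],
    [0,0,0,0.5,0.5,0,0.4],
    [0,0,0,0.5,0.5,0,0.4],
    [0,0,0,0,0.5,0,0.4],
    [0,0,0,0,0,0,0.4],
  ],
)

```text
clock: 27.7
position: [447.8, 414.4, 340.7]
tcp_rot: [3.14, 0.002, -3.139]
contact_force: [2.2, -0.2, -0.3]
opening: 34.1
gripper_force: 0.0
```

```bash
python3 - <<'E'
from h import *
t=vision.snapshot("top");s=vision.snapshot("side")
cv2.imwrite('pics/t7.png',t[:,:,::-1]);cv2.imwrite('pics/s7.png',s[:,:,::-1])
P=dict(s=(454.4,-80.7,26),m=(678.8,21.3,34),l=(648.3,201.4,42))
d=[circle("top",(a,b,0),r) for a,b,r in P.values()]
c=[proj("top",[[a,b,0]])[0] for a,b,r in P.values()]
montage(t,c+[(435,214),(491,315),(190,317)],'pics/c7.png',r=25,k=5,draw=d)
o=cv2.imread('pics/top0.png')[:,:,::-1]
for u,v in[(435,214),(491,315),(190,317)]:
    f=lambda i:cv2.cvtColor(i[v-20:v+20,u-20:u+20].copy(),cv2.COLOR_RGB2GRAY).astype(np.float32)
    print(cv2.phaseCorrelate(f(o),f(t)))
E
```

```text
((0.03207750017419286, -0.08571380711474319), 0.9939691598713398)
((-0.0063861802868210304, 0.01723683933942155), 1.0044195084273815)
((0.3334642549017026, -0.1841033753742991), 0.6087595474720001)
```

View pics/c7.png

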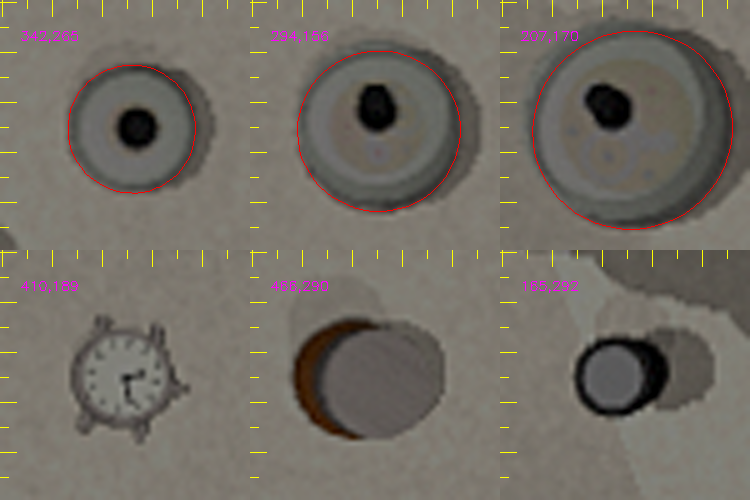

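All three covers coincide with the expected foot circles to within a few mm, and the watch, jar and loupe have not moved. Handing in.

```bash
python3 -c "
from station import workorder
print(workorder.sign_off())"
```

```text
the job is handed in; nothing more can be done
None
```

All three covers are set over the movements of their own size, within a few mm of centre in the last picture, with watch, loupe and jar unmoved; the job was handed in at about 28 s, and no verdict came back.

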